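# Count along the rack, put the glasses case in the third gap

## Robot

A 6-joint arm with a two-finger parallel gripper is mounted at the origin on the work surface. World frame = base frame: x ahead of the robot, y to its left, z up, the work surface at z = 0. Lengths are in m, angles in rad, forces in N, time in s.
With the tool pointing down it reaches from about 0.3 to 0.85 m from the base axis. Payload 5.4 kg.
Tool frame: the origin (TCP) lies on the centre line of the jaws, within the pads' length; the fingertips stand 11 mm ahead of it and the grasp point (between the pads) lies 8 mm behind it; z points along the fingers, y is the line along which they close (so a half turn about z gives the same grasp; the last joint's range is limited). The gripper opens to 85 mm and grips with 20 to 120 N. Pads are 22 mm wide; open, the fingers measure 114 mm over their backs; the gripper's body (76 mm by 85 mm) begins 54 mm behind the grasp point. The pads swing forward as they close: fully open they stand 13 mm farther back than shut.
Start: joints at [1.107, 0.158, 1.597, -0, 1.386, -0.21], TCP at [0.144, 0.557, 0.242] pointing down, gripper open.
Joint ranges: [-2.91, 2.91], [-0.94, 2.29], [0.18, 2.7], [-1.29, 4.43], [0.17, 2.64], [-3, 3]. Speed limits (rad/s): [2.57, 2.57, 3.14, 3.14, 3.14, 3.14].

## Interface

Orientations are given as a rotation vector (axis times angle).
In Python, from station import env, eyes, sign_off gives the robot as it stands.
- The arm moves only by the tool send_rows, never from a script. Its argument "increments" is a list of rows, each a list of 5 numbers: the shift along the tool's x, y, z in mm, then the turn about the tool's z in rad, then the closure, from -1 (fully open) to 1 (shut), so that 0 is half open. In form: [[x, y, z, turn, fingers], ...]. A call has 1 to 5 rows; each row is the pose to reach, as a shift and turn from the pose commanded when the call began, along the tool's axes at that moment; what a row does not reach only later rows make up. A row lasts 1/12 s, in which the tool goes at most 41.7 mm and 7.16 degrees, less where a joint would pass 70% of its speed; a pose out of reach is approached as far as the arm can. A call with a gripper value outside its range is refused whole. The fingers move at their own pace and stop on an object; "force" is the grip in N (left out, the last holds). Time passes only in rows, so rows that repeat a pose let the fingers close. It gives the time, the measured TCP pose, the force, the opening and the grip force at its end, in the units of the state.
- env.get_state(): the state, without advancing time (a new reading comes with each control period).
- eyes.snapshot(name): name is "scene" or "top" or "wrist"; returns (picture, depth): 420x560x3 uint8, red, green, blue; 420x560 float32, m along the optical axis (not along the pixel's ray), 0 where there is no reading.
- eyes.camera_info(name): a dict with "mtx" (3x3 intrinsics, pixels), "R" (3x3) and "t" (3): a world point X has camera coordinates R X + t; the wrist camera has in their place "T_tool_cam" (4x4, takes a point from camera to tool coordinates, whose origin is the TCP and whose axes are the flange's). Camera axes: x right, y down, z forward; pixel columns grow to the right and rows downward; lengths in m; the calibration is good to about 2 mm. A picture is of the moment at which its call begins: read the wrist's pose just before it. camera_info takes no time and is no camera call.
- sign_off(): hands the job in; it is judged then, once.
The state is a dict: "time_s": time; "joint_positions": joint angles; "qvel": joint speeds; "tau": joint torques, N m; "position": TCP position; "orientation": TCP orientation; "force": force on the tool from outside, world axes, zero at the start; "ft_torque": the same for the moment, N m; "width": finger opening in m; "grip_force": force on a finger pad.
Only numpy, scipy, OpenCV 4.12 (cv2) and the standard library are available. Lean on these libraries where they do the work, as an engineer would, in place of code of your own. Each camera call takes 0.05 s, during which the arm holds its last target. There are 200 camera calls.

## Task

Run a fingertip along the top rail of the wooden divider rack, starting at the first gap at the end where the ceramic cat sits and staying in touch with the rail until you are at the third gap; count every gap, filled or empty. Then push the long glasses case that lies in front of the rack, lengthways into that third gap until it meets the back board, sliding it on the dresser top without picking it up or tipping it. Leave the cat, the pot and the things already in the rack as they are.

Things in the scene. Friction and masses are not known exactly. Their poses are not given: they have to be found in the camera images.
- rack: Wooden divider rack, fixed: 100 mm deep (x), 356 wide (y), 50 high, yaw within 0.15 rad. Origin: centre of its underside; x points from the open front into the rack (away from the robot), y along the row. Seven 8 mm dividers, 40 high, front ends at x = -50 mm; back board's inner face at x = +42. Six gaps 50 mm clear, centred at y = -145, -87, -29, 29, 87, 145 mm; their floor is the dresser top.
- rail: Straight wooden rail along the top front of the rack, above all the gaps, fixed to it; same origin and axes as the rack. It spans x = -50 to -38 mm, y = -178 to 178 mm, z = 40 to 50 mm: its flat top is 50 mm above the dresser top, with 40 mm clear height under it.
- case: Long dark glasses case, loose on the dresser top in front of the rack: 140 mm long (x), 42 wide (y), 28 high, edges rounded 7 mm, 75 to 155 g. Origin: centre of its underside; x along its length, roughly towards the rack (within 0.35 rad), z up. Fully home in a gap, its nose meets the back board, its origin is at rack x = -28 mm and its tail stands 48 mm out in front of the rack.
- cat: Seated ceramic cat, painted, 100 mm high, base about 58 mm across, loose, beside one end of the rack (either end), about 265 mm from the rack's middle: its side is the end where the count starts. Origin: centre of its underside. Leave alone.
- pot: Terracotta pot filled with pebbles, 86 mm across the rim, 72 mm high, loose, beside the other end of the rack. Origin: centre of its underside. Leave alone.
- short_case: Short brown glasses case, 86 x 44 x 26 mm, lying loose inside the second gap from one end of the rack, not standing out of it. Origin: centre of its underside, x along its length. Leave alone.
- shoehorn: Folded aluminium shoehorn, 90 x 34 x 14 mm, lying loose inside the second gap from the other end of the rack, not standing out of it. Origin: centre of its underside, x along its length. Leave alone.
Not all that is in view belongs to the job. Several things look just like the case: the one meant starts farthest to the robot's right.

How it is judged:
On the way, in this order (a step that is already met when the one before it is completed fails the run):
1. the fingertip is on the rail at the first gap from the cat's end (contact force between the fingers and rail above 0.2 N and ((y of cat in the frame of rack above 0 m and y of the grasp point in the frame of rack between 0.124 and 0.166 m) or (y of cat in the frame of rack below 0 m and y of the grasp point in the frame of rack between -0.166 and -0.124 m))), for 0.04 s.
2. it has run on, touching, past the next divider (contact force between the fingers and rail above 0.2 N and ((y of cat in the frame of rack above 0 m and y of the grasp point in the frame of rack between 0.108 and 0.124 m) or (y of cat in the frame of rack below 0 m and y of the grasp point in the frame of rack between -0.124 and -0.108 m))), for 0.04 s.
3. it touches the rail at the second gap (contact force between the fingers and rail above 0.2 N and ((y of cat in the frame of rack above 0 m and y of the grasp point in the frame of rack between 0.066 and 0.108 m) or (y of cat in the frame of rack below 0 m and y of the grasp point in the frame of rack between -0.108 and -0.066 m))), for 0.04 s.
4. it has run on, touching, past the next divider (contact force between the fingers and rail above 0.2 N and ((y of cat in the frame of rack above 0 m and y of the grasp point in the frame of rack between 0.05 and 0.066 m) or (y of cat in the frame of rack below 0 m and y of the grasp point in the frame of rack between -0.066 and -0.05 m))), for 0.04 s.
5. it touches the rail at the third gap (contact force between the fingers and rail above 0.2 N and ((y of cat in the frame of rack above 0 m and y of the grasp point in the frame of rack between 0.008 and 0.05 m) or (y of cat in the frame of rack below 0 m and y of the grasp point in the frame of rack between -0.05 and -0.008 m))), for 0.04 s.
6. the long case is fully home in the third gap from the cat's end (x of case in the frame of rack between -0.033 and -0.02 m and ((y of cat in the frame of rack above 0 m and y of case in the frame of rack between 0.021 and 0.037 m) or (y of cat in the frame of rack below 0 m and y of case in the frame of rack between -0.037 and -0.021 m)) and angle between the x axis of case and the x axis of rack, either way round below 0.15 rad and height (world z) of case below 0.006 m and angle between case's own z axis and vertical below 0.1 rad), for 0.2 s.
At the end, for the whole second after the job is handed in: The long case lies flat and at rest in the third gap from the cat's end (within 8 mm of the gap's middle line, within 0.15 rad of its direction), its nose within 5 mm of the back board; cat, pot, short case and shoehorn upright and within 20 mm of their starts (all of step 6 and linear speed of case below 0.01 m/s and distance of each of cat, pot, short_case, shoehorn from where it was at the start of the episode below 0.02 m and angle between each of cat, pot, short_case, shoehorn's own z axis and vertical below 0.2 rad); the robot touches nothing.
It fails at once if the long case is lifted or tipped instead of slid (height (world z) of case above 0.015 m or angle between case's own z axis and vertical above 0.3 rad).
It fails at once if the cat, the pot, the short case or the shoehorn is shifted more than 20 mm or tipped (distance of any of cat, pot, short_case, shoehorn from where it was at the start of the episode above 0.02 m or angle between any of cat, pot, short_case, shoehorn's own z axis and vertical above 0.35 rad).
It also fails if it takes over 61 s, if anything falls off the work surface, if the arm or the gripper's body presses on something with over 40 N, if the wrist force passes 120 N, or if a joint passes its speed limit or range.

## Working session

There is one attempt and no reset: what is moved stays moved. The work goes in short steps, Python scripts to look and compute and a tool call to move; the robot and the scene stay as the last step left them, time stands still between calls to the robot, and variables do not carry over. Pictures are saved under pics/ and viewed, at most 10 in all, crops included, and the job is handed in when it is done.

Besides the shell and the picture viewer there is one more tool, called after "Call:" by a JSON object that holds its "method" and its "body". send_rows: Moves the arm, as the interface text tells. Its arguments: {"type":"object","properties":{"increments":{"type":"array"},"force":{"type":"number"}},"required":["increments"]}

```bash
mkdir -p pics
cat > h.py <<'E'
import numpy as np, cv2
from station import env, eyes, sign_off
def snap(n):
    s=env.get_state(); im,d=eyes.snapshot(n); np.savez(f'pics/{n}.npz',im=im,d=d,p=s['position'],o=s['orientation'])
    return im,d
def cloud(n,d):
    c=eyes.camera_info(n); K=np.array(c['mtx']); v,u=np.mgrid[:d.shape[0],:d.shape[1]]
    P=np.stack([(u-K[0,2])/K[0,0]*d,(v-K[1,2])/K[1,1]*d,d],-1)
    return (P-np.array(c['t']).ravel())@np.array(c['R'])
E
python3 - <<'E'
from h import *
print(env.get_state())
for n in('top','scene'):
    im,d=snap(n); cv2.imwrite(f'pics/{n}0.png',im[...,::-1])
    c=eyes.camera_info(n); print(n,c, 'cam at',-np.array(c['R']).T@np.array(c['t']).ravel())
print(eyes.camera_info('wrist'))
E
```

```text
{'time_s': 0.0, 'joint_positions': array([ 1.10687365e+00,  1.59086115e-01,  1.59823102e+00, -9.60514938e-07,
        1.38617719e+00, -2.10085747e-01]), 'qvel': array([ 0.00104651, -0.00114479,  0.00036135, -0.00033186,  0.00054931,
       -0.00030241]), 'tau': array([ 1.70478293e-04, -3.96004021e+01, -3.31425405e+01, -2.26570251e-04,
        8.34960316e-03, -1.23283161e-05]), 'position': array([0.14414413, 0.55604664, 0.24129665]), 'orientation': array([-3.97576604e-01, -3.11569966e+00,  2.81903538e-03]), 'force': array([-0.07425072,  0.30948058, -0.06179631]), 'ft_torque': array([-0.01405232, -0.06701382,  0.00808471]), 'grip_force': 0.0, 'width': 0.08574332187738465}
top {'mtx': array([[460.01715601,   0.        , 269.51418944],
       [  0.        , 460.01715601, 214.08922804],
       [  0.        ,   0.        ,   1.        ]]), 'R': array([[-2.65553192e-02, -9.99643972e-01, -2.59687660e-03],
       [-9.90870044e-01,  2.66655597e-02, -1.32157121e-01],
       [ 1.32179316e-01, -9.36307286e-04, -9.91225379e-01]]), 't': array([0.04294377, 0.5330592 , 1.2274249 ])} cam at [0.3670926
[... 261 characters left out ...]
86604, -0.36874191, -0.83865119],
       [-0.58897222,  0.59744929, -0.54421142]]), 't': array([-0.41339917, -0.17841911,  1.30149823])} cam at [ 1.12816104 -0.54898903  0.5678852 ]
{'mtx': array([[332.79435936,   0.        , 278.94652857],
       [  0.        , 332.79435936, 209.26610162],
       [  0.        ,   0.        ,   1.        ]]), 'T_tool_cam': array([[-8.24917087e-04, -9.55140461e-01, -2.96152021e-01,
         7.56828695e-02],
       [ 9.99999656e-01, -7.62377894e-04, -3.26652611e-04,
         2.86967832e-05],
       [ 8.62193713e-05, -2.96152189e-01,  9.55140761e-01,
        -1.30778278e-01],
       [ 0.00000000e+00,  0.00000000e+00,  0.00000000e+00,
         1.00000000e+00]])}
```

View pics/top0.png

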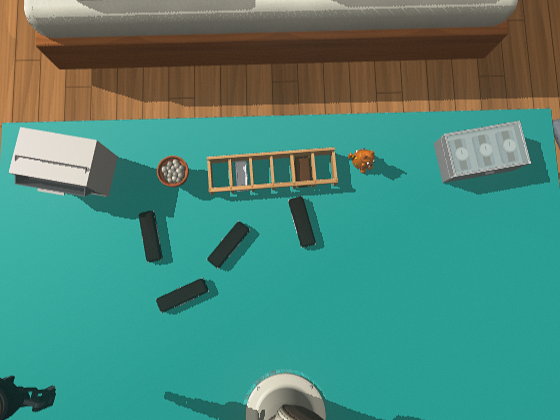

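View pics/scene0.png

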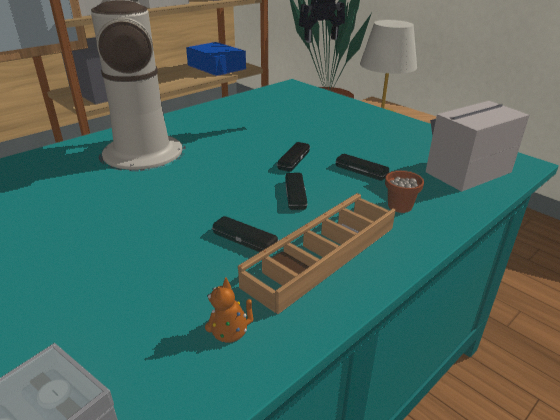

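Top view: rack at about (272,170), cat (363,159) at the right (−y) end, pot (172,171) at the left. Dark case look-alikes: (302,222), (229,244), (150,236), (182,295). The one farthest to the robot's right is (302,222). Next I'll measure and take a close crop.

Run:
```python
from h import *
z=np.load('pics/top.npz'); im,d=z['im'],z['d']; P=cloud('top',d)
cv2.imwrite('pics/crop1.png',cv2.resize(im[140:270,190:390,::-1],(800,520),interpolation=cv2.INTER_NEAREST))
hsv=cv2.cvtColor(im,cv2.COLOR_RGB2HSV)
flat=P[300:400,400:500,2]; print('table z',np.median(flat[flat!=0]))
dark=((im.max(2)<60)).astype(np.uint8)
dark[:195]=0; dark[320:]=0
n,l,s,c=cv2.connectedComponentsWithStats(dark)
for i in range(1,n):
    if s[i,4]>300:
        q=P[(l==i)&(P[...,2]>.015)]; 
        r=cv2.minAreaRect((q[:,:2]*1000).astype(np.float32)); print('case',c[i],s[i,4],r,np.percentile(q[:,2],[50,95]))
# rack: top points
X,Y,Z=P[...,0],P[...,1],P[...,2]
m=np.zeros_like(Z,bool); m[140:200,198:345]=1
w=m&(hsv[...,0]<25)&(hsv[...,1]>60)&(Z>.044)&(Z<.058)
q=P[w]; r=cv2.minAreaRect((q[:,:2]*1000).astype(np.float32)); print('rack',r,cv2.boxPoints(r),w.sum(),np.median(q[:,2]))
m=(Z>.02)&(hsv[...,0]<15)&(hsv[...,1]>150)
for n_,(u0,u1) in {'cat':(348,380),'pot':(155,192)}.items():
    mm=m.copy(); mm[:,:u0]=0; mm[:,u1:]=0; mm[:140]=0; mm[195:]=0; q=P[mm]; print(n_,q.min(0),q.max(0))
```

```text
table z -0.000444786680678265
case [301.71565934 221.53571429] 728 ((464.81365966796875, -47.03563690185547), (96.14164733886719, 229.36500549316406), 74.54166412353516) [0.02690376 0.03151912]
case [149.89947781 235.94778068] 766 ((413.0929870605469, 234.33432006835938), (400.5850524902344, 123.40670776367188), 60.198814392089844) [0.02675228 0.03139043]
case [228.11050477 244.29195089] 733 ((455.75738525390625, 144.31790161132812), (41.91912078857422, 136.78536987304688), 49.23522186279297) [0.02698803 0.03105037]
case [181.96945551 294.81407703] 753 ((346.5173645019531, 187.46214294433594), (50.61151885986328, 313.8172607421875), 16.59977149963379) [0.02709996 0.03124759]
rack ((655.5982055664062, 18.689483642578125), (100.685791015625, 352.70208740234375), 2.801805257797241) [[ 596.69525  192.3689 ]
 [ 613.9357  -159.91156]
 [ 714.50116 -154.98993]
 [ 697.2607   197.29053]] 958 0.049296049859994626
cat [ 0.3670926  -0.25981048  0.0200087 ] [0.70840622 0.02986341 1.2872138 ]
pot [0.61452819 0.24783613 0.05217146] [0.69544751 0.33008057 0.07717694]
```

View pics/crop1.png

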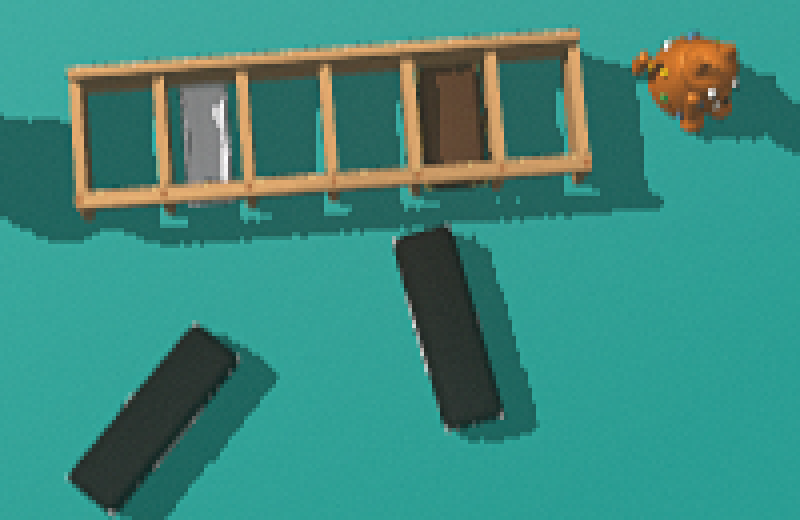

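The crop confirms it: the right-hand dark case lies in front of gap 2, nose left-up, and gap 3 (at crop pixel (367,115)) is empty. Next I'll refine the case numbers and plan the approach.

```bash
cat >> h.py <<'E'
from scipy.spatial.transform import Rotation as Ro
YAW=.049; C=np.array([.6556,.0187])
def rk(x,y):  # rack mm -> world m
    c,s=np.cos(YAW),np.sin(YAW); return C+np.array([c*x-s*y,s*x+c*y])/1000
def rinv(p):
    c,s=np.cos(YAW),np.sin(YAW); return (np.asarray(p)-C)@np.array([[c,-s],[s,c]])*1000
def go(xy,z,yaw=None):  # yaw: direction opposite to tool x
    s=env.get_state(); R=Ro.from_rotvec(s['orientation']).as_matrix()
    dv=R.T@(np.array([xy[0],xy[1],z])-s['position'])*1000
    t=0
    if yaw is not None:
        cur=np.arctan2(-R[1,0],-R[0,0]); t=-((yaw-cur+np.pi)%(2*np.pi)-np.pi)
    print('inc mm',dv.round(1),'turn',round(t,3),'tool z',R[:,2].round(3))
def wcloud(d,p,o):
    c=eyes.camera_info('wrist'); K=c['mtx']; v,u=np.mgrid[:d.shape[0],:d.shape[1]]
    P=np.stack([(u-K[0,2])/K[0,0]*d,(v-K[1,2])/K[1,1]*d,d],-1)
    T=c['T_tool_cam']; P=P@T[:3,:3].T+T[:3,3]
    return P@Ro.from_rotvec(o).as_matrix().T+p
E
python3 - <<'E'
from h import *
z=np.load('pics/top.npz'); im,d=z['im'],z['d']; P=cloud('top',d)
m=(im.max(2)<60)&(P[...,2]>.015)&(P[...,2]<.04); m[:,:280]=0;m[:,330:]=0;m[:190]=0;m[260:]=0
q=P[m]; r=cv2.minAreaRect((q[:,:2]*1000).astype(np.float32)); b=cv2.boxPoints(r); print(r,b,rinv(b/1000))
q2=P[m&(P[...,2]>.024)][:,:2]; mu=q2.mean(0); print('mean',mu,rinv(mu)); v=np.linalg.svd(q2-mu)[2][0]; print('yaw',np.arctan(v[1]/v[0]))
go(rk(-44,-145),.2,YAW)
E
```

```text
((512.5635375976562, -59.96221923828125), (136.62640380859375, 41.844879150390625), 14.019818305969238) [[441.21664  -56.212402]
 [451.35385  -96.81081 ]
 [583.9104   -63.712036]
 [573.7732   -23.113632]] [[-217.79527567  -64.32190743]
 [-209.65876822 -105.3681028 ]
 [ -75.64012234  -78.80173765]
 [ -83.77662951  -37.75553669]]
mean [ 0.51227523 -0.05936796] [-146.97653793  -70.95415626]
yaw 0.2429670656388741
inc mm [-631.2 -543.2   42.1] turn -0.303 tool z [-0.001 -0.002 -1.   ]
```

Call:
{"method": "send_rows", "body": {"increments": [[-150,-130,10,0,1],[-150,-130,10,0,1],[-150,-130,10,0,1],[-150,-130,10,0,1],[-150,-130,10,0,1]]}}

```text
time_s: 0.52
position: [0.2577, 0.3906, 0.2316]
orientation: [-0.398, -3.116, 0.002]
force: [0.5, 0.4, 0.2]
width: 0.0256
grip_force: 0.0
```

Call:
{"method": "send_rows", "body": {"increments": [[-150,-130,10,0,1],[-150,-130,10,0,1],[-150,-130,10,0,1],[-150,-130,10,0,1],[-150,-130,10,0,1]]}}

```text
time_s: 0.93
position: [0.3704, 0.227, 0.2219]
orientation: [0.399, 3.116, -0.001]
force: [0.7, 0.8, 0.1]
width: 0.0004
grip_force: 0.0
```

Call:
{"method": "send_rows", "body": {"increments": [[-150,-130,10,0,1],[-150,-130,10,0,1],[-150,-130,10,0,1],[-150,-130,10,0,1],[-150,-130,10,0,1]]}}

```text
time_s: 1.35
position: [0.483, 0.0632, 0.2119]
orientation: [-0.4, -3.116, 0.001]
force: [0.5, 0.4, -0.4]
width: 0.0001
grip_force: 0.0
```

Run:
```python
from h import *
s=env.get_state();print(s['time_s'],s['position'],s['width'],s['force']); go(rk(-44,-145),.2,YAW)
```

```text
1.35 [0.48303206 0.06323891 0.21187429] 9.239853344339687e-05 [ 0.46484272  0.44202695 -0.4016314 ]
inc mm [-179.7 -151.    12. ] turn -0.304 tool z [-0.    -0.001 -1.   ]
```

Call:
{"method": "send_rows", "body": {"increments": [[-135,-115,0,0,1],[-135,-115,0,-0.1,1],[-135,-115,0,-0.2,1],[-135,-115,0,-0.3,1],[-135,-115,0,-0.304,1]]}}

```text
time_s: 1.77
position: [0.5858, -0.0842, 0.2116]
orientation: [-0.078, 3.14, -0.003]
force: [0.5, 0.4, 0.0]
width: 0.0007
grip_force: 0.0
```

Call:
{"method": "send_rows", "body": {"increments": [[0,0,0,0,1],[0,0,0,0,1]]}}

```text
time_s: 1.93
position: [0.5833, -0.0789, 0.2115]
orientation: [0.076, -3.139, -0.002]
force: [-0.2, 1.5, -0.2]
width: -0.0003
grip_force: 0.0
```

Run:
```python
from h import *
im,d=snap('wrist'); cv2.imwrite('pics/wrist1.png',im[...,::-1])
z=np.load('pics/wrist.npz'); P=wcloud(d,z['p'],z['o']); hsv=cv2.cvtColor(im,cv2.COLOR_RGB2HSV)
Z=P[...,2]; w=(d>0)&(hsv[...,0]<25)&(hsv[...,1]>60)&(Z>.044)&(Z<.056)&(P[...,0]>.57)&(P[...,0]<.75)&(P[...,1]<.21)&(P[...,1]>-.19)
q=P[w]; r=cv2.minAreaRect((q[:,:2]*1000).astype(np.float32)); print(r,cv2.boxPoints(r),np.median(q[:,2]))
f=q[np.abs(rinv(q[:,:2])[:,0]+44)<12]; k=np.polyfit(f[:,1],f[:,0],1); print('front rail yaw',-k[0],'n',len(f),'rackx mean',rinv(f[:,:2]).mean(0),np.percentile(rinv(f[:,:2])[:,1],[1,99]),rinv(f[:,:2])[:,0].min(),np.median(f[:,2]))
m=(im.max(2)<60)&(Z>.02)&(Z<.035)&(d>0)
n,l,s,c=cv2.connectedComponentsWithStats(m.astype(np.uint8))
for i in range(1,n):
    if s[i,4]>400: q=P[l==i];print('dark',c[i],s[i],cv2.minAreaRect((q[:,:2]*1000).astype(np.float32)))
go(rk(-44,-145),.08,YAW)
```

```text
((656.368896484375, 17.906341552734375), (99.79708862304688, 353.7447509765625), 2.8191263675689697) [[ 597.8316   192.1105 ]
 [ 615.2299  -161.20615]
 [ 714.9062  -156.29782]
 [ 697.5079   197.01883]] 0.04878100260033266
front rail yaw 0.050186260200057196 n 4666 rackx mean [-43.75980788  -4.62413021] [-173.93707879  166.34714859] -49.20175859421434 0.04886923606077459
dark [516.55311045  71.583157  ] [ 461    6   99  124 4726] ((467.89410400390625, 131.36294555664062), (39.90058135986328, 107.31617736816406), 49.37713623046875)
dark [300.08449452 107.60154165] [ 267   30   66  159 6746] ((513.41943359375, -61.452003479003906), (138.45899963378906, 40.74348449707031), 13.6669340133667)
inc mm [-33.4 -52.1 131.6] turn 0.001 tool z [-0.002  0.001 -1.   ]
```

View pics/wrist1.png

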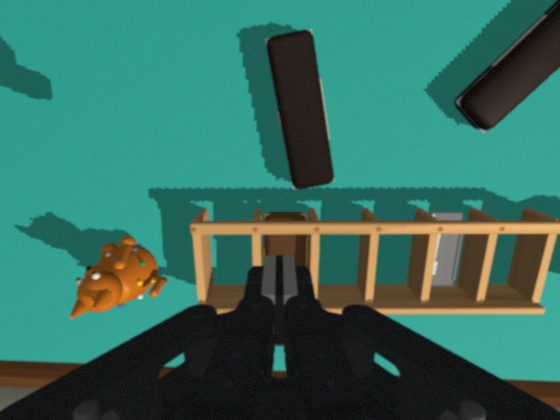

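The wrist view agrees with the top view to about 1 mm: the rail runs from pixel (195,228) to (560,228), the cat is at (120,275) and the chosen case at (300,108). I'll descend onto gap 1.

Call:
{"method": "send_rows", "body": {"increments": [[-33,-53,0,0,1],[-33,-53,0,0,1],[-33,-53,40,0,1],[-33,-53,80,0,1],[-33,-53,115,0,1]]}}

```text
time_s: 2.4
position: [0.6187, -0.1285, 0.0959]
orientation: [0.08, -3.14, -0.001]
force: [-0.6, -0.1, -0.2]
width: -0.0
grip_force: 0.0
```

Call:
{"method": "send_rows", "body": {"increments": [[0,0,10,0,1],[0,0,20,0,1],[0,0,25,0,1],[0,0,28,0,1],[0,0,28,0,1]]}}

```text
time_s: 2.82
position: [0.6206, -0.1305, 0.071]
orientation: [-0.079, 3.138, -0.002]
force: [-0.1, 0.6, -0.5]
width: 0.0002
grip_force: 0.0
```

```bash
sed -i 's/^YAW=.*/YAW=.0495; C=np.array([.6562,.0182])/' h.py
python3 - <<'E'
from h import *
s=env.get_state(); print(s['position'],s['force'],rinv(s['position'][:2])); go(rk(-44,-145),.06,YAW)
E
```

```text
[ 0.62057724 -0.13051515  0.07104306] [-0.05770552  0.6178834  -0.46262926] [ -42.93751987 -146.77038732]
inc mm [ 1.1  1.8 11. ] turn 0.001 tool z [ 0.003 -0.001 -1.   ]
```

Call:
{"method": "send_rows", "body": {"increments": [[1,3,6,0,1],[1,3,9,0,1],[1,3,11,0,1],[1,3,12,0,1],[1,3,12,0,1]]}}

```text
time_s: 3.23
position: [0.6191, -0.1274, 0.061]
orientation: [-0.08, 3.14, -0.0]
force: [-8.2, 3.3, 18.8]
width: 0.0001
grip_force: 9.4
```

Call:
{"method": "send_rows", "body": {"increments": [[0,5,-0.5,0,1],[0,12,-0.8,0,1],[0,19,-0.8,0,1],[0,26,-0.8,0,1],[0,33,-0.8,0,1]]}}

```text
time_s: 3.65
position: [0.6191, -0.0965, 0.061]
orientation: [-0.079, 3.135, -0.007]
force: [0.7, -4.9, 6.1]
width: 0.0001
grip_force: 3.4
```

Run:
```python
from h import *
s=env.get_state(); print(s['position'],s['force'],rinv(s['position'][:2])); go(rk(-44,-29),.06,YAW)
```

```text
[ 0.61905756 -0.09646359  0.06104342] [ 0.6680479  -4.87030587  6.10086078] [ -42.7704758  -112.68533883]
inc mm [ 1.2 83.7  0.6] turn 0.001 tool z [ 0.006 -0.004 -1.   ]
```

Call:
{"method": "send_rows", "body": {"increments": [[1,8,0.3,0,1],[1,16,0.3,0,1],[1,24,0.3,0,1],[1,32,0.3,0,1],[1,39,0.3,0,1]]}}

```text
time_s: 4.07
position: [0.6165, -0.0575, 0.061]
orientation: [-0.079, 3.134, -0.007]
force: [-0.6, -4.4, 8.4]
width: -0.0
grip_force: 4.0
```

Call:
{"method": "send_rows", "body": {"increments": [[0,8,0,0,1],[0,16,0,0,1],[0,24,0,0,1],[0,32,0,0,1],[0,41,0,0,1]]}}

```text
time_s: 4.48
position: [0.6145, -0.0166, 0.061]
orientation: [-0.079, 3.134, -0.007]
force: [-0.1, -5.5, 8.7]
width: 0.0001
grip_force: 4.1
```

Call:
{"method": "send_rows", "body": {"increments": [[0,3,0,0,1],[0,3,0,0,1]]}}

```text
time_s: 4.65
position: [0.6143, -0.0126, 0.0611]
orientation: [-0.08, 3.134, -0.005]
force: [0.4, -2.5, 9.3]
width: -0.0004
grip_force: 4.5
```

Run:
```python
from h import *
s=env.get_state(); print(s['position'],s['force'],rinv(s['position'][:2]))
# grip point 46 mm behind case centre
c=np.array([.5132,-.0608]); a=.2395; g=c-.044*np.array([np.cos(a),np.sin(a)]); print(g,rinv(c)); go(g,.13,a)
```

```text
[ 0.61430537 -0.01260572  0.06105371] [ 0.36530764 -2.46746778  9.29482809] [-43.36757425 -28.69504955]
[ 0.4704559  -0.07123754] [-146.73374614  -71.82762521]
inc mm [146.2 -51.5 -69.7] turn -0.189 tool z [ 0.007 -0.003 -1.   ]
```

The rail stroke is complete, with contact the whole way. Next I'll lift clear, open, and go over the tail of the case.

Call:
{"method": "send_rows", "body": {"increments": [[0,0,-35,0,1],[0,0,-70,0,1],[40,-14,-70,-0.1,-1],[80,-28,-70,-0.19,-1],[118,-42,-70,-0.19,-1]]}}

```text
time_s: 5.07
position: [0.4956, -0.0599, 0.129]
orientation: [-0.384, 3.115, -0.002]
force: [-0.9, -1.3, 1.4]
width: 0.0357
grip_force: 0.0
```

Call:
{"method": "send_rows", "body": {"increments": [[28,-4,0,0,-1],[28,-4,0,0,-1],[28,-4,0,0,-1],[28,-4,0,0,-1]]}}

```text
time_s: 5.4
position: [0.4706, -0.0702, 0.1285]
orientation: [-0.376, 3.117, -0.001]
force: [-0.9, 0.8, -0.9]
width: 0.0834
grip_force: 0.0
```

Run:
```python
from h import *
a=.2395; print(env.get_state()['width'])
go((.4705,-.0712),.016,a)
```

```text
0.08338889712351116
inc mm [  0.6  -0.8 112.5] turn 0.0 tool z [ 0.002 -0.001 -1.   ]
```

Call:
{"method": "send_rows", "body": {"increments": [[0,-1,35,0,-1],[0,-1,70,0,-1],[0,-1,95,0,-1],[0,-1,108,0,-1],[0,-1,111,0,-1]], "force": 20}}

```text
time_s: 5.82
position: [0.469, -0.0698, 0.0141]
orientation: [0.377, -3.115, -0.004]
force: [0.3, -0.2, -0.3]
width: 0.0854
grip_force: 0.0
```

Call:
{"method": "send_rows", "body": {"increments": [[0,0,0,0,-1],[0,0,0,0,-0.3],[0,0,0,0,0.1],[0,0,0,0,0.3],[0,0,0,0,0.3]], "force": 20}}

```text
time_s: 6.23
position: [0.4711, -0.0714, 0.0181]
orientation: [-0.376, 3.117, -0.002]
force: [2.1, -0.1, -0.1]
width: 0.0418
grip_force: 20.4
```

Call:
{"method": "send_rows", "body": {"increments": [[0,0,0,0,0.3],[0,0,0,0,0.3],[0,0,0,0,0.3]], "force": 20}}

```text
time_s: 6.48
position: [0.4711, -0.0714, 0.018]
orientation: [-0.376, 3.117, -0.002]
force: [-0.4, 1.1, 6.7]
width: 0.0416
grip_force: 21.3
```

Run:
```python
from h import *
im,d=snap('top'); P=cloud('top',d); s=env.get_state(); print(s['position'],rinv(s['position'][:2]),s['width'])
m=(im.max(2)<60)&(P[...,2]>.022)&(P[...,2]<.034)&(np.abs(P[...,0]-.545)<.06)&(np.abs(P[...,1]+.05)<.07)
q=P[m][:,:2]; r=cv2.minAreaRect((q*1000).astype(np.float32)); print(m.sum(),r,np.median(P[m][:,2]))
go(rk(-160,-29),.0175,YAW); go(rk(-72,-29),.0175,YAW)
```

```text
[ 0.47111647 -0.07139867  0.01802595] [-189.29014506  -80.33103271] 0.04172996354503926
44 ((550.3826904296875, -51.667789459228516), (63.5282096862793, 35.413612365722656), 25.70962905883789) 0.026717359605850435
inc mm [-38.5  44.9   0.5] turn 0.191 tool z [ 0.002 -0.001 -1.   ]
inc mm [-124.9   28.2    0.7] turn 0.191 tool z [ 0.002 -0.001 -1.   ]
```

Gripped across the tail; the width is 41.7 mm, which matches the case. I'll slide and turn it to line up with gap 3.

Call:
{"method": "send_rows", "body": {"increments": [[-2,5,0,0.02,0.3],[-4,10,0,0.04,0.3],[-6,15,0,0.06,0.3],[-8,20,0,0.08,0.3],[-10,25,0,0.1,0.3]]}}

```text
time_s: 6.95
position: [0.4749, -0.0452, 0.018]
orientation: [-0.218, 3.132, -0.004]
force: [-1.9, -3.8, 5.2]
width: 0.0415
grip_force: 21.2
```

Run:
```python
from h import *
s=env.get_state(); print(s['position'],rinv(s['position'][:2]),s['width'],s['force']); go(rk(-178,-29),.018,YAW)
```

```text
[ 0.474931   -0.04523833  0.01802187] [-184.18588021  -54.39146974] 0.04149776620636819 [-1.88822416 -3.8304253   5.23562199]
inc mm [-8.4 24.7 -0. ] turn 0.09 tool z [ 0.002 -0.002 -1.   ]
```

Call:
{"method": "send_rows", "body": {"increments": [[-2,5,0,0.02,0.3],[-4,10,0,0.04,0.3],[-6,16,0,0.06,0.3],[-8,22,0,0.08,0.3],[-8,25,0,0.09,0.3]]}}

```text
time_s: 7.37
position: [0.4797, -0.0189, 0.018]
orientation: [-0.078, 3.138, -0.003]
force: [1.1, -2.7, 4.3]
width: 0.0414
grip_force: 21.2
```

Call:
{"method": "send_rows", "body": {"increments": [[0,0,0,0,0.3],[0,0,0,0,0.3]]}}

```text
time_s: 7.53
position: [0.4797, -0.0186, 0.018]
orientation: [-0.079, 3.137, -0.001]
force: [0.3, 1.7, 6.5]
width: 0.0418
grip_force: 21.3
```

Run:
```python
from h import *
im,d=snap('wrist'); cv2.imwrite('pics/wrist2.png',im[...,::-1])
s=env.get_state(); print(s['position'],rinv(s['position'][:2]),s['width'],s['force']); go(rk(-178,-29),.018,YAW); go(rk(-72,-29),.018,YAW)
im,d=snap('top'); P=cloud('top',d); Q=rinv(P[...,:2].reshape(-1,2)).reshape(P.shape[:2]+(2,))
m=(im.max(2)<60)&(P[...,2]>.022)&(P[...,2]<.034)&(Q[...,0]>-140)&(Q[...,0]<-50)&(np.abs(Q[...,1]+29)<45)
q=Q[m]; print(m.sum(),q.max(0),q.min(0),q.mean(0)); print(cv2.minAreaRect(q.astype(np.float32)))
v=im[140:260,230:340,::-1]; cv2.imwrite('pics/top2.png',np.hstack([cv2.resize(v,(440,480)),]))
```

```text
[ 0.47961373 -0.01861346  0.01801932] [-178.19149792  -28.03091371] 0.04157143653965764 [1.31949062 1.38593464 6.87159037]
inc mm [-0.2 -1.   0. ] turn 0.001 tool z [ 0.003 -0.    -1.   ]
inc mm [-106.2   -1.     0.4] turn 0.001 tool z [ 0.003 -0.    -1.   ]
83 [-66.44946786  -8.22195083] [-88.93058103 -47.18289382] [-76.34692208 -29.1929503 ]
((-77.08114624023438, -27.313671112060547), (39.14158248901367, 21.333934783935547), 84.83670806884766)
```

View pics/wrist2.png

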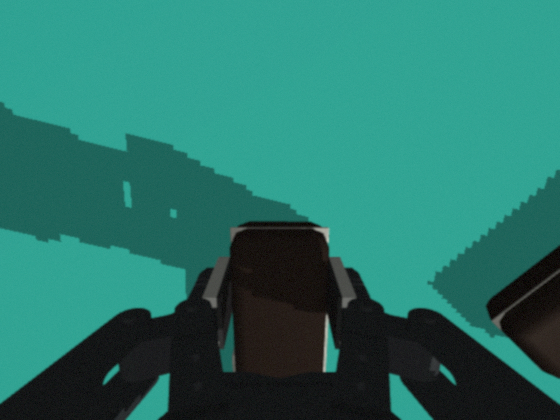

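View pics/top2.png

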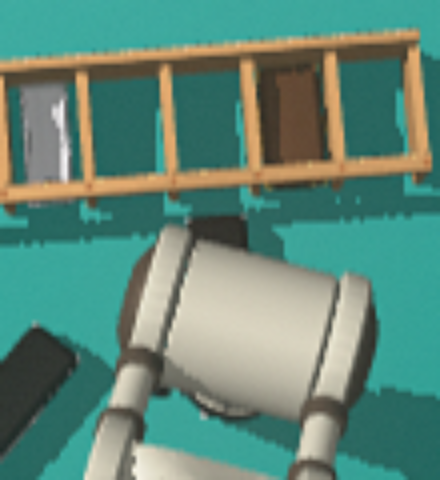

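In the wrist view the case sits square in the jaws, tail at about (280,228). In the top crop its nose, at (219,230), lines up with gap 3 (middle line about (217,200)). I'll slide it in.

Call:
{"method": "send_rows", "body": {"increments": [[-5,-0.5,0,0,0.3],[-11,-1,0,0,0.3],[-17,-1,0,0,0.3],[-23,-1,0,0,0.3],[-30,-1,0,0,0.3]]}}

```text
time_s: 8.05
position: [0.5064, -0.0179, 0.0177]
orientation: [0.08, -3.135, -0.0]
force: [-11.6, -0.8, 18.1]
width: 0.0412
grip_force: 22.9
```

Call:
{"method": "send_rows", "body": {"increments": [[-6,0,0,0,0.3],[-12,0,0,0,0.3],[-19,0,0,0,0.3],[-26,0,0,0,0.3],[-33,0,0,0,0.3]]}}

```text
time_s: 8.47
position: [0.5399, -0.0163, 0.0177]
orientation: [0.08, -3.136, -0.0]
force: [-10.5, -0.4, 14.8]
width: 0.0415
grip_force: 22.6
```

Run:
```python
from h import *
s=env.get_state(); print(s['position'],rinv(s['position'][:2]),s['width'],s['force'],s['ft_torque']); go(rk(-72,-29),.018,YAW)
```

```text
[ 0.53990807 -0.01626559  0.01771628] [-117.85484049  -28.66927647] 0.04150317190900739 [-10.51928535  -0.41616719  14.80808886] [-0.07229271  1.43610579  0.00298176]
inc mm [-45.9  -0.4  -0.5] turn 0.001 tool z [-0.004  0.    -1.   ]
```

Call:
{"method": "send_rows", "body": {"increments": [[-7,0,-0.3,0,0.3],[-14,0,-0.5,0,0.3],[-21,0,-0.5,0,0.3],[-28,0,-0.5,0,0.3],[-35,0,-0.5,0,0.3]]}}

```text
time_s: 8.88
position: [0.5753, -0.0145, 0.0177]
orientation: [0.079, -3.138, -0.001]
force: [-5.4, -0.6, 9.3]
width: 0.0416
grip_force: 21.8
```

Call:
{"method": "send_rows", "body": {"increments": [[-2,0,0,0,0.3],[-4,0,0,0,0.3],[-6,0,0,0,0.3]]}}

```text
time_s: 9.13
position: [0.581, -0.0142, 0.0177]
orientation: [0.079, -3.138, -0.0]
force: [-6.6, -0.8, 9.7]
width: 0.0417
grip_force: 21.9
```

Call:
{"method": "send_rows", "body": {"increments": [[-2,0,0,0,0.3],[-3,0,0,0,0.3]]}}

```text
time_s: 9.3
position: [0.5842, -0.014, 0.0177]
orientation: [0.079, -3.138, -0.0]
force: [-6.6, -1.3, 9.1]
width: 0.0417
grip_force: 21.8
```

Run:
```python
from h import *
s=env.get_state(); print(s['position'],rinv(s['position'][:2]),s['width'],s['force']); go(rk(-72,-29),.018,YAW)
```

```text
[ 0.58416744 -0.01404129  0.01771826] [-73.5396201  -28.63764702] 0.04173196224395665 [-6.63434231 -1.33646579  9.09663709]
inc mm [-1.5 -0.4 -0.3] turn 0.001 tool z [-0.003  0.    -1.   ]
```

Creep until the nose meets the back board (force rise).

Call:
{"method": "send_rows", "body": {"increments": [[-1,0,0,0,0.3],[-2,0,0,0,0.3],[-2,0,0,0,0.3]]}}

```text
time_s: 9.55
position: [0.5862, -0.0139, 0.0177]
orientation: [0.079, -3.138, -0.0]
force: [-5.1, -0.1, 8.1]
width: 0.0419
grip_force: 21.7
```

Call:
{"method": "send_rows", "body": {"increments": [[-1,0,0,0,0.3],[-2,0,0,0,0.3],[-2,0,0,0,0.3]]}}

```text
time_s: 9.8
position: [0.5867, -0.0139, 0.0177]
orientation: [0.08, -3.134, -0.001]
force: [-11.6, -1.2, 13.4]
width: 0.0421
grip_force: 22.4
```

Call:
{"method": "send_rows", "body": {"increments": [[-1,0,0,0,0.3],[-1,0,0,0,0.3]]}}

```text
time_s: 9.97
position: [0.5869, -0.0139, 0.0176]
orientation: [0.08, -3.132, -0.001]
force: [-14.1, -1.3, 16.9]
width: 0.0416
grip_force: 22.7
```

Stalled against the back board. I'll relax, open, rise, and back away to check.

Call:
{"method": "send_rows", "body": {"increments": [[2,0,0,0,0.3],[2,0,0,0,0],[2,0,0,0,-0.5],[2,0,0,0,-1],[2,0,0,0,-1]]}}

```text
time_s: 10.38
position: [0.588, -0.0138, 0.017]
orientation: [0.079, -3.14, -0.0]
force: [-0.2, 0.2, 0.2]
width: 0.0772
grip_force: 0.0
```

Call:
{"method": "send_rows", "body": {"increments": [[0,0,0,0,-1],[0,0,-20,0,-1],[0,0,-55,0,-1],[0,0,-95,0,-1],[0,0,-130,0,-1]]}}

```text
time_s: 10.8
position: [0.588, -0.0138, 0.149]
orientation: [0.079, -3.141, -0.0]
force: [0.2, -0.8, 0.9]
width: 0.0855
grip_force: 0.0
```

Call:
{"method": "send_rows", "body": {"increments": [[40,0,0,0,-1],[80,0,0,0,-1],[120,0,0,0,-1],[150,0,0,0,-1],[150,0,0,0,-1]]}}

```text
time_s: 11.22
position: [0.4323, -0.0202, 0.145]
orientation: [0.078, -3.134, -0.003]
force: [-0.0, -0.9, -0.4]
width: 0.0854
grip_force: 0.0
```

Call:
{"method": "send_rows", "body": {"increments": [[40,0,-20,0,-1],[60,0,-40,0,-1],[60,0,-40,0,-1]]}}

```text
time_s: 11.47
position: [0.378, -0.025, 0.1903]
orientation: [-0.078, 3.136, -0.004]
force: [0.5, -0.7, 0.2]
width: 0.0853
grip_force: 0.0
```

Run:
```python
from h import *
im,d=snap('top'); P=cloud('top',d); Q=rinv(P[...,:2].reshape(-1,2)).reshape(P.shape[:2]+(2,))
m=(im.max(2)<60)&(P[...,2]>.018)&(P[...,2]<.034)&(Q[...,0]>-130)&(Q[...,0]<50)&(np.abs(Q[...,1]+29)<30)
q=Q[m]; print(m.sum(),q.max(0),q.min(0),cv2.minAreaRect(q.astype(np.float32)))
cv2.imwrite('pics/top3.png',cv2.resize(im[130:270,150:390,::-1],(800,467)))
print(env.get_state()['force'],env.get_state()['time_s'])
```

```text
625 [42.098062   -6.52828288] [-98.63305411 -47.94508947] ((-28.254531860351562, -27.317230224609375), (140.7724609375, 41.39200973510742), 0.12230002135038376)
[ 0.53922086 -0.1493273   1.10866286] 11.5167
```

View pics/top3.png

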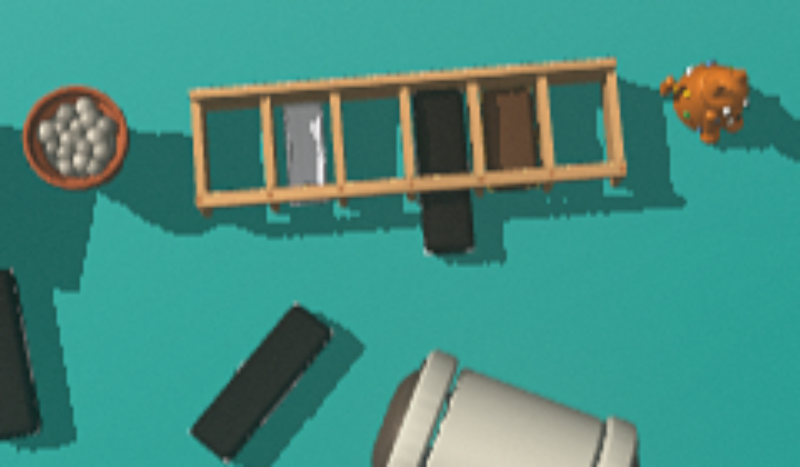

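The case lies in the third gap, at crop pixel (442,170). Its origin is at rack (-28, -27) mm with yaw near 0, nose at the back board. Cat, pot, short case and shoehorn look undisturbed.

```bash
python3 -c "
from h import *
print(sign_off())"
```

```text
the job is handed in; nothing more can be done
None
```

I handed the job in at about 11.5 s: the fingertip stayed on the rail from gap 1 to gap 3, and the long case was slid, held lightly in the jaws near its tail, into the third gap from the cat until it met the back board (measured about 2 mm off the gap's middle line, nearly straight), with nothing else visibly moved; `sign_off` gave no verdict.

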